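# Sort the finished samples and supplies after a staining run

## Task

Sort what the staining run left on the bench: the loose sample cup, the loose stain bottle and the loose cover-slip box each go into the one of the three white trays that already holds one of the same kind, standing upright on the tray's floor beside it, and the sample tube is drawn straight up out of its well in the heating block and stood in the round grey pot. Keep the cup, bottle and tube upright on the way and set everything down gently without dropping it.

Things in the scene. Friction and masses are not known exactly. Their poses are not given: they have to be found in the camera images.
- cup: Loose round sample cup with a wide red screw lid: 68 mm high, lid 57 mm across from 53 to 68 mm up, translucent wall below it tapering from 52 to 45 mm; about 45 g. Grip the lid or wall. Origin: centre of the underside, z up. (A like cup stands fixed in its tray.)
- bottle: Loose round white stain bottle with a narrower red screw cap: 85 mm high, body 43 mm across up to 67 mm, cap 30 mm across above; about 80 g. Origin: centre of the underside, z up. (A like bottle stands fixed in its tray.)
- slip_box: Loose small square cover-slip box, blue base and clear lid, 30 x 30 mm, 16 mm high, 18 g, lying flat. Origin: centre of the underside, x and y along its sides, z up. (A like box lies fixed in its tray.)
- tube: Loose capped sample tube, 94 mm long, tube 14 mm across, blue cap 16 mm across over the top 17 mm (77 to 94 mm); about 14 g. Starts upright in one well of the heating block, its foot on the well's bottom, so that its top 34 mm stand above the block. Origin: centre of its foot, z up along the tube.
- tray_cup: Fixed white open tray, 180 (x) x 125 (y) x 18 mm high, walls and floor 3 mm; a sample cup (68 mm high, 57 mm across) stands fixed in it, centred at x = +52 mm. Origin: centre of the underside; x along its length towards that example, z up. The free half of the floor is centred at x = -40 mm, its top 3 mm above the origin.
- tray_bottle: Fixed white open tray, 180 (x) x 125 (y) x 18 mm high, walls and floor 3 mm; a stain bottle (85 mm high, 43 mm across) stands fixed in it, centred at x = +52 mm. Origin: centre of the underside; x along its length towards that example, z up. The free half of the floor is centred at x = -40 mm, its top 3 mm above the origin.
- tray_slips: Fixed white open tray, 180 (x) x 125 (y) x 18 mm high, walls and floor 3 mm; a cover-slip box (30 x 30 x 16 mm) stands fixed in it, centred at x = +52 mm. Origin: centre of the underside; x along its length towards that example, z up. The free half of the floor is centred at x = -40 mm, its top 3 mm above the origin.
- tube_pot: Fixed round plain grey open pot for used tubes: outside 52 mm across, inside 44 mm, 60 mm high, inner floor 5 mm above the origin, with a 72 mm foot flange. The tube stands in it loosely and may lean on the rim. Origin: centre of the underside, z up.
- heater: Fixed dry heating block: aluminium, 66 x 66 mm, top 75 mm above the origin, in a grey jacket 88 x 90 mm, 56 mm high. Four round wells 16.5 mm across, 60 mm deep, at x and y = +-15 mm; the tube stands in that at x = +15, y = +15 mm, the others are empty. Origin: centre of the underside, z up, display and knob on the -x side.

How it is judged:
At the end, for the whole second after the job is handed in: Cup, bottle and cover-slip box each stand on the floor of the tray that holds their own kind (within the tray, less than 6 mm above its floor, within 7 degrees of upright); the tube's foot is in the pot, within 15 mm of its floor, the tube within 35 degrees of upright; all are released and at rest (x of cup in the frame of tray_cup between -0.08 and 0.08 m and y of cup in the frame of tray_cup between -0.055 and 0.055 m and z of cup in the frame of tray_cup between -0.004 and 0.009 m and angle between each of cup, bottle, slip_box's own z axis and vertical below 0.12 rad and x of bottle in the frame of tray_bottle between -0.08 and 0.08 m and y of bottle in the frame of tray_bottle between -0.055 and 0.055 m and z of bottle in the frame of tray_bottle between -0.004 and 0.009 m and x of slip_box in the frame of tray_slips between -0.08 and 0.08 m and y of slip_box in the frame of tray_slips between -0.055 and 0.055 m and z of slip_box in the frame of tray_slips between -0.004 and 0.009 m and horizontal distance between tube and tube_pot below 0.022 m and z of tube in the frame of tube_pot below 0.02 m and angle between tube's own z axis and vertical below 0.62 rad and linear speed of each of cup, bottle, slip_box, tube below 0.03 m/s); the robot touches nothing.
It fails at once if the cup, bottle, cover-slip box or tube dropped or thrown (faster than 0.8 m/s while not held: a fall of more than 3 cm) ((linear speed of cup above 0.8 m/s and contact force between cup and the fingers below 0.05 N) or (linear speed of bottle above 0.8 m/s and contact force between bottle and the fingers below 0.05 N) or (linear speed of slip_box above 0.8 m/s and contact force between slip_box and the fingers below 0.05 N) or (linear speed of tube above 0.8 m/s and contact force between tube and the fingers below 0.05 N)).
It fails at once if the cup, bottle or tube tipped by more than 45 degrees (angle between any of cup, bottle, tube's own z axis and vertical above 0.785 rad).
It also fails if it takes over 112 s, if anything falls off the work surface, if the arm or the gripper's body presses on something with over 40 N, if the wrist force passes 120 N, or if a joint passes its speed limit or range.

## Robot

A 6-joint arm with a two-finger parallel gripper is mounted at the origin on a cart in front of the work surface, level with it; the furniture and walls round the work are solid. World frame = base frame: x ahead of the robot, y to its left, z up, the work surface at z = 0. Lengths are in m, angles in rad, forces in N, time in s.
With the tool pointing down it reaches from about 0.35 to 0.775 m from the base axis. Payload 5.5 kg.
Tool frame: the origin (TCP) lies where the fingers leave the gripper's body, on its centre line; the fingertips stand env.tip_reach ahead of it and the grasp point (between the pads) lies 54 mm ahead of it (env.tip_reach is the distance from the TCP to the fingertips, in m); z points along the fingers, y is the line along which they close (so a half turn about z gives the same grasp; the last joint's range is limited). The gripper opens to 85 mm and grips with 20 to 120 N. Pads are 22 mm wide; open, the fingers measure 114 mm over their backs; the gripper's body (76 mm by 85 mm) begins 54 mm behind the grasp point. The pads swing forward as they close: fully open they stand 13 mm farther back than shut.
Start: joints at [-1.475, 0.313, 0.046, 1.304, 0, 1.431], TCP at [0.134, -0.559, 0.304] pointing down, gripper open.
Joint ranges: [-2.76, 2.76], [-0.86, 1.69], [-1.03, 1.26], [-2.2, 2.34], [-1.47, 1.5], [-3.14, 3.14]. Speed limits (rad/s): [2.57, 2.57, 3.14, 3.14, 3.14, 3.14].

## Interface

Orientations are given as a unit quaternion [w, x, y, z].
In Python, from workcell import status, optics, hand_in, env gives the robot as it stands.
- The arm moves only by the shell command python3 -m handwheel 'ROWS' [FORCE]. ROWS is a JSON object whose one key "deltas" holds a list of rows, each a list of 5 numbers: the opening, from -1 (shut) to 1 (fully open), then the shift along the tool's x, y, z in units of 40 mm (1.0 is 40 mm), then the turn about the tool's z in units of 10 degrees (1.0 is 10 degrees). In form: {"deltas": [[jaw, x, y, z, roll], ...]}. A call has 1 to 20 rows; each row shifts and turns the commanded pose from where the row before left it, along the tool's axes as they then stand; what a row does not reach is not made up. A row lasts 1/8 s, in which the tool goes at most 62.5 mm and 10.7 degrees, less where a joint would pass 70% of its speed; a pose out of reach is approached as far as the arm can. A call is refused whole if a number of a shift passes 1 or a number of a turn 1, either way. A call with a gripper value outside its range is refused whole. The fingers move at their own pace and stop on an object; FORCE is the grip in N (left out, the last holds). Time passes only in rows, so rows that do not move let the fingers close. It gives the time, the measured TCP pose, the force, the opening and the grip force at its end, in the units of the state.
- status.get_state(): the state, without advancing time (a new reading comes with each control period).
- optics.read_camera(name): name is "side" or "top" or "wrist"; returns a dict with "frame" (420x560x3 uint8, red, green, blue), "depth" (420x560 float32, m along the optical axis (not along the pixel's ray), 0 where there is no reading), "vfov" (degrees; the focal length in pixels is half the picture's height over the tangent of half this angle, whatever the lens; pixels are square), "cx", "cy" (the principal point, pixels), "origin" and "attitude" of the camera in the world. Camera axes: x right, y down, z forward; pixel columns grow to the right and rows downward; lengths in m; the calibration is good to about 2 mm. A picture is of the moment at which its call begins.
- hand_in(): hands the job in; it is judged then, once.
The state is a dict: "clock": time; "joint_pos": joint angles; "qvel": joint speeds; "tau": joint torques, N m; "tcp_pos": TCP position; "orientation": TCP orientation; "wrist_force": force on the tool from outside, world axes, zero at the start; "ft_torque": the same for the moment, N m; "finger_gap": finger opening in m; "grip_force": force on a finger pad.
Only numpy, scipy, OpenCV 4.12 (cv2) and the standard library are available. Lean on these libraries where they do the work, as an engineer would, in place of code of your own. Each camera call takes 0.05 s, during which the arm holds its last target. There are 200 camera calls.

## Working session

There is one attempt and no reset: what is moved stays moved. The work goes in short steps, Python scripts to look and compute and a shell command to move; the robot and the scene stay as the last step left them, time stands still between calls to the robot, and variables do not carry over. Pictures are saved under pics/ and viewed, at most 14 in all, crops included, and the job is handed in when it is done.

```bash
ls; mkdir -p pics
cat > h.py <<'E'
import numpy as np, cv2
from workcell import status, optics, env
from scipy.spatial.transform import Rotation as R
def q(w): return R.from_quat([w[1],w[2],w[3],w[0]])
def cam(n):
    c=optics.read_camera(n); d=c['depth']; H,W=d.shape
    f=H/2/np.tan(np.radians(c['vfov'])/2)
    v,u=np.mgrid[:H,:W]
    a=np.array(c['attitude']); M=a if a.shape==(3,3) else q(a).as_matrix()
    r=np.stack([(u-c['cx'])/f,(v-c['cy'])/f,np.ones_like(d)],-1)
    P=(r*d[...,None])@M.T+np.array(c['origin'])
    return c['frame'],d,P,(r@M.T),np.array(c['origin'])
def save(n,f): cv2.imwrite('pics/'+n+'.png',cv2.cvtColor(f,cv2.COLOR_RGB2BGR))
E
python3 - <<'E'
from h import *
print(status.get_state(),env.tip_reach)
for n in('top','side'):
    f,d,P,r,o=cam(n); save(n,f); print(n,o,r[210,280]); np.save(n+'P.npy',P); np.save(n+'F.npy',f)
E
```

```text
pics
{'clock': 0.0, 'joint_pos': array([-1.47458717e+00,  3.14042005e-01,  4.49559869e-02,  1.30362028e+00,
       -8.33172696e-07,  1.43119745e+00]), 'qvel': array([-1.54245417e-03, -8.24578602e-04,  8.53261171e-04,  9.14806336e-05,
        1.67472504e-03, -2.14279149e-04]), 'tau': array([-3.64887846e-04, -4.80630469e+01,  2.98531634e+01,  1.92787702e-02,
       -1.44315582e-04, -3.24583006e-06]), 'tcp_pos': array([ 0.13428938, -0.5586935 ,  0.30297569]), 'orientation': array([-9.54771073e-04,  9.93056917e-01,  1.17630984e-01,  2.03001898e-05]), 'wrist_force': array([-0.95087349, -0.1970422 ,  0.39618142]), 'ft_torque': array([ 0.04302816, -0.01799387, -0.05378458]), 'grip_force': 0.0, 'finger_gap': 0.0856033735195599} 0.0726
top [ 0.43779161 -0.01933137  1.06749031] [ 0.09158479 -0.02568686 -0.99553723]
side [0.26788105 1.02425598 0.62057788] [ 0.18367995 -0.86642023 -0.46439417]
```

View pics/top.png

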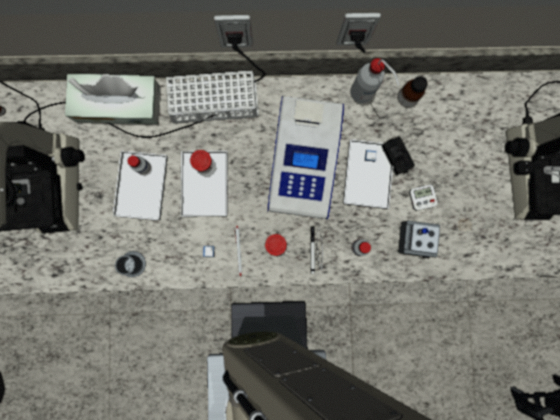

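View pics/side.png

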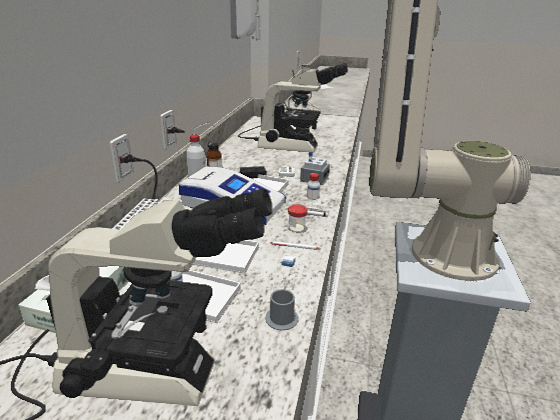

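The top view has +x up and +y to the left. It shows:
- **Trays:** the bottle tray is near (141,186), the cup tray near (205,184) and the slips tray near (369,175).
- **Loose items:** the cup is at (276,245), the bottle at (363,248) and the slip box at (208,251).
- **Tube and pot:** the tube's blue cap in the heater is near (422,235) and the pot is at (130,264).

The side view confirms these.

Run:
```python
from h import *
P=np.load('topP.npy');F=np.load('topF.npy')
hsv=cv2.cvtColor(F,cv2.COLOR_RGB2HSV);Z=P[...,2]
red=((hsv[...,0]<8)|(hsv[...,0]>172))&(hsv[...,1]>150)&(hsv[...,2]>90)
blue=(hsv[...,0]>100)&(hsv[...,0]<125)&(hsv[...,1]>90)
def comp(name,m,mn=12):
    m=m&(np.arange(560)[None]>90)&(np.arange(560)[None]<500)
    n,l,s,c=cv2.connectedComponentsWithStats(m.astype(np.uint8))
    for i in range(1,n):
        if s[i,4]<mn: continue
        k=(l==i); p=P[k]; p=p[p[:,2]>-.05]; zt=np.percentile(p[:,2],90)
        t=p[p[:,2]>zt-.006]
        rect=cv2.minAreaRect(t[:,:2].astype(np.float32)*1000)
        print(name,c[i].round(),s[i,4],'ztop %.3f'%zt,'rect',np.round(rect[0],1),np.round(rect[1],1),round(rect[2],1))
comp('red',red);comp('blue',blue)
white=(hsv[...,1]<40)&(hsv[...,2]>200)&(Z<.03)&(Z>-.02)
comp('white',white,400)
# heater, pot boxes
def win(name,u0,u1,v0,v1,lo,hi):
    p=P[v0:v1,u0:u1].reshape(-1,3);p=p[(p[:,2]>lo)&(p[:,2]<hi)]
    rect=cv2.minAreaRect(p[:,:2].astype(np.float32)*1000)
    print(name,len(p),np.round(rect[0],1),np.round(rect[1],1),round(rect[2],1),p.mean(0).round(4))
win('heatertop',395,445,215,262,.066,.082)
win('jacket',395,445,215,262,.046,.062)
win('pot rim',105,155,245,285,.05,.07)
win('flange',105,155,245,285,.003,.01)
win('slip',198,220,240,262,.010,.03)
for nme,a in (('bench',P[255:260,330:345]),): print(nme,a[...,2].mean())
tops=Z.copy(); 
for nme,(u0,u1,v0,v1) in dict(analyzer=(270,345,95,218),bottles=(360,430,55,110),mouse=(383,415,135,175),timer=(410,440,183,210),scL=(90,82+20,120,230),scR=(500,530,120,220),rack=(165,258,70,120),tissue=(90,158,70,125)).items():
    p=P[v0:v1,u0:u1].reshape(-1,3);p=p[(p[:,2]>.01)]
    if len(p):print(nme,p.min(0).round(3),p.max(0).round(3))
b=cv2.resize(F[140:290,90:460],(800,324),interpolation=cv2.INTER_CUBIC);save('crop',b)
```

```text
red [377.  65.] 115 ztop 0.174 rect [ 865.5 -286.4] [30.4 27.4] 37.2
red [201. 160.] 318 ztop 0.072 rect [664.7 158. ] [50.7 50.3] 85.2
red [133. 161.] 80 ztop 0.090 rect [559.6 156. ] [426.3  23.9] 58.4
red [275. 244.] 330 ztop 0.069 rect [442.3 -31. ] [49.1 51.5] 88.2
red [364. 247.] 86 ztop 0.087 rect [ 427.4 -255.8] [23.4 25.6] 45.1
blue [305. 157.] 844 ztop 0.090 rect [559.  -95.1] [106.3 265.3] 79.8
blue [301. 186.] 837 ztop 0.070 rect [525.2 -91.4] [113.6 196.1] 80.6
blue [425. 230.] 26 ztop 0.109 rect [ 466.  -403.9] [15. 10.] 88.8
white [367. 177.] 2202 ztop 0.005 rect [ 629.9 -296.1] [115.2 170.2] 81.6
white [141. 190.] 2067 ztop 0.006 rect [613.1 332.8] [118.4 170.9] 83.1
white [205. 189.] 1943 ztop 0.006 rect [614.1 161.4] [111.6 169.3] 89.1
heatertop 552 [ 444.8 -415.4] [68.6 65.9] 81.0 [ 0.4436 -0.4132  0.0738]
jacket 502 [ 444.9 -414.4] [91.3 87.8] 80.9 [ 0.444  -0.4039  0.0547]
pot rim 136 [399.5 358.2] [50.2 51.1] 24.7 [0.3995 0.3575 0.0581]
flange 327 [399.  366.6] [133.1 104.9] 88.3 [0.4001 0.3591 0.005 ]
slip 139 [427.6 152.1] [30.6 29.6] 88.3 [0.428  0.152  0.0159]
bench -7.480454315900609e-05
analyzer [ 0.438 -0.224  0.01 ] [ 0.827 -0.019  1.067]
bottles [ 0.438 -0.479  0.01 ] [ 0.928 -0.019  1.067]
mouse [ 0.438 -0.416  0.01 ] [ 0.729 -0.019  1.067]
timer [ 0.438 -0.478  0.01 ] [ 0.593 -0.019  1.067]
scL [ 0.438 -0.019  0.01 ] [0.795 0.472 1.067]
scR [ 0.438 -0.74   0.01 ] [ 0.767 -0.019  1.067]
rack [ 0.438 -0.019  0.01 ] [0.921 0.263 1.067]
tissue [ 0.438 -0.019  0.01 ] [0.921 0.472 1.067]
```

View pics/crop.png

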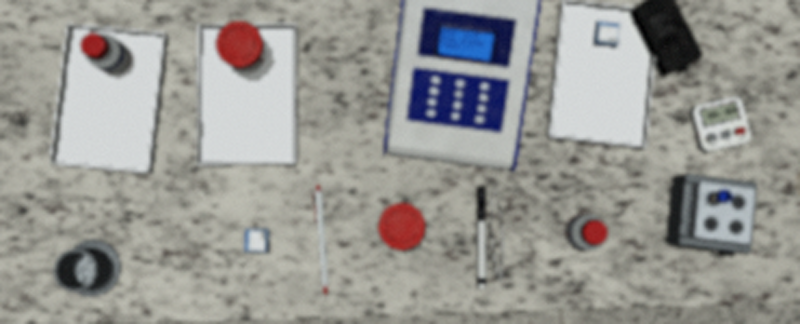

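The crop confirms the layout. The tube stands in the heater's upper-left well, at about (+15,+15). Each tray's example is at the far end, so the free halves are nearer the robot. Next I check the tall obstacles at the sides, then move.

```bash
python3 - <<'E'
from h import *
for n in('top','side'):
    P=np.load(n+'P.npy').reshape(-1,3)
    P=P[(P[:,2]<.6)&(P[:,2]>.1)&(P[:,0]>.3)&(P[:,0]<.9)]
    for z0,z1 in((.1,.2),(.2,.3),(.3,.5)):
        for x0 in np.arange(.3,.9,.1):
            p=P[(P[:,2]>z0)&(P[:,2]<z1)&(P[:,0]>x0)&(P[:,0]<x0+.1)]
            l=p[p[:,1]>.2];r=p[p[:,1]<-.2]
            print(n,z0,'x%.1f'%x0,'Lymin',l[:,1].min().round(3) if len(l) else '-','Rymax',r[:,1].max().round(3) if len(r) else '-')
E
python3 -m handwheel '{"deltas":[[1,0,0,0,-1],[1,0,0,0,-1],[1,0,0,0,-1],[1,0,0,0,-1],[1,0,0,0,-1],[1,0,0,0,-1],[1,0,0,0,-1],[1,0,0,0,-0.65]]}' 40
```

```text
top 0.1 x0.3 Lymin - Rymax -
top 0.1 x0.4 Lymin 0.491 Rymax -0.396
top 0.1 x0.5 Lymin 0.483 Rymax -0.612
top 0.1 x0.6 Lymin 0.489 Rymax -0.612
top 0.1 x0.7 Lymin 0.533 Rymax -0.718
top 0.1 x0.8 Lymin 0.309 Rymax -0.229
top 0.1 x0.9 Lymin - Rymax -
top 0.2 x0.3 Lymin - Rymax -
top 0.2 x0.4 Lymin 0.513 Rymax -
top 0.2 x0.5 Lymin 0.514 Rymax -
top 0.2 x0.6 Lymin 0.525 Rymax -
top 0.2 x0.7 Lymin 0.533 Rymax -
top 0.2 x0.8 Lymin - Rymax -0.227
top 0.2 x0.9 Lymin - Rymax -
top 0.3 x0.3 Lymin - Rymax -
top 0.3 x0.4 Lymin - Rymax -
top 0.3 x0.5 Lymin - Rymax -
top 0.3 x0.6 Lymin - Rymax -
top 0.3 x0.7 Lymin - Rymax -
top 0.3 x0.8 Lymin - Rymax -
top 0.3 x0.9 Lymin - Rymax -
side 0.1 x0.3 Lymin - Rymax -3.217
side 0.1 x0.4 Lymin 0.491 Rymax -0.394
side 0.1 x0.5 Lymin 0.482 Rymax -0.615
side 0.1 x0.6 Lymin 0.518 Rymax -0.611
side 0.1 x0.7 Lymin 0.587 Rymax -0.712
side 0.1 x0.8 Lymin 0.464 Rymax -0.23
side 0.1 x0.9 Lymin - Rymax -
side 0.2 x0.3 Lymin - Rymax -3.224
side 0.2 x0.4 Lymin 0.552 Rymax -0.704
side 0.2 x0.5 Lymin 0.55 Rymax -0.702
side 0.2 x0.6 Lymin 0.529 Rymax -0.709
side 0.2 x0.7 Lymin 0.537 Rymax -0.712
side 0.2 x0.8 Lymin - Rymax -0.229
side 0.2 x0.9 Lymin - Rymax -
side 0.3 x0.3 Lymin 0.499 Rymax -0.69
side 0.3 x0.4 Lymin 0.501 Rymax -0.686
side 0.3 x0.5 Lymin 0.519 Rymax -0.694
side 0.3 x0.6 Lymin 0.523 Rymax -0.712
side 0.3 x0.7 Lymin - Rymax -3.227
side 0.3 x0.8 Lymin - Rymax -0.917
side 0.3 x0.9 Lymin - Rymax -
clock: 1.1
tcp_pos: [0.1343, -0.5589, 0.3033]
orientation: [-0.0, 0.706, 0.709, 0.0]
wrist_force: [0.6, -0.7, -0.5]
finger_gap: 0.0857
grip_force: 0.0
```

```bash
python3 -m handwheel '{"deltas":[[1,0.95,0.9,0,0],[1,0.95,0.9,0,0],[1,0.95,0.9,0,0],[1,0.95,0.9,0,0],[1,0.95,0.9,0,0],[1,0.95,0.9,0,0],[1,0.95,0.9,0,0],[1,0.9,0.9,0,0],[1,0,0,0,0]]}'
cat >> h.py <<'E'
def rects(P,m,mn=30):
    n,l,s,c=cv2.connectedComponentsWithStats(m.astype(np.uint8))
    for i in range(1,n):
        if s[i,4]<mn: continue
        p=P[l==i]; p=p[np.isfinite(p).all(1)]; zt=np.percentile(p[:,2],90); t=p[abs(p[:,2]-zt)<.005]
        if len(t)<8: continue
        x=t[:,:2].astype(np.float32)*1000; rr=cv2.minAreaRect(x); (cx,cy),rad=cv2.minEnclosingCircle(x)
        print(c[i].round(),s[i,4],'ztop %.4f'%zt,'circ %.1f %.1f r%.1f'%(cx,cy,rad),'rect',np.round(rr[0],1),np.round(rr[1],1),round(rr[2],1))
def masks(F):
    h=cv2.cvtColor(F,cv2.COLOR_RGB2HSV)
    return ((h[...,0]<8)|(h[...,0]>172))&(h[...,1]>140)&(h[...,2]>70),(h[...,0]>95)&(h[...,0]<130)&(h[...,1]>80)
E
python3 - <<'E'
from h import *
f,d,P,r,o=cam('wrist'); save('w1',f); print(o,r[210,280])
a,b=masks(f); print('red');rects(P,a);print('blue');rects(P,b)
E
```

```text
clock: 2.22
tcp_pos: [0.4238, -0.2545, 0.3035]
orientation: [-0.0, 0.705, 0.709, 0.0]
wrist_force: [-0.1, -0.3, -0.5]
finger_gap: 0.0854
grip_force: 0.0
[ 0.42165545 -0.18079492  0.37364009] [-0.00137143 -0.28838205 -0.95751972]
red
[285. 201.] 653 ztop 0.0859 circ 425.7 -259.1 r14.3 rect [ 425.9 -259.6] [26.7 26.4] 89.5
[374. 338.] 46 ztop 0.0187 circ 547.6 -466.1 r6.1 rect [ 548.1 -466. ] [ 7.3 11.8] 5.8
blue
[470.  47.] 6845 ztop 0.0704 circ 606.5 -125.8 r41.3 rect [ 603.9 -125.7] [79.5 30.3] 81.3
[543.  61.] 3047 ztop 0.0836 circ 649.5 -131.1 r41.2 rect [ 641.8 -131.9] [29.1 81.6] 6.5
[463. 123.] 1301 ztop 0.0750 circ 660.9 -199.2 r16.7 rect [ 661.1 -197.7] [ 5.6 33.4] 80.2
[485. 219.] 194 ztop 0.0176 circ 675.7 -302.1 r18.0 rect [ 670.1 -295.7] [35.9 17.2] 41.5
[507. 226.] 48 ztop 0.0202 circ 689.7 -305.7 r11.5 rect [ 689.7 -305.7] [22.9  3. ] 82.4
[321. 346.] 266 ztop 0.1089 circ 463.0 -405.3 r8.2 rect [ 463.  -405.6] [15.3 15.5] 88.0
```

View pics/w1.png

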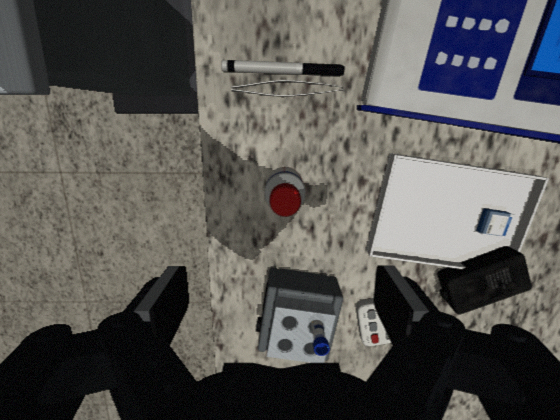

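The wrist view shows the bottle cap at (285,201), the tube cap at (321,346) and the slips tray on the right. Positions agree with the top view to within about 3 mm. I'll grasp the bottle body.

```bash
python3 -m handwheel '{"deltas":[[1,-0.09,0.05,0.9,0],[1,0,0,0.9,0],[1,0,0,0.9,0],[1,0,0,0.9,0],[1,0,0,0.8,0],[1,0,0,0.45,0],[1,0,0,0,0],[-1,0,0,0,0],[-1,0,0,0,0],[-1,0,0,0,0],[-1,0,0,0,0],[-1,0,0,0,0],[-1,0,0,0,0]]}' 35
```

```text
clock: 3.9
tcp_pos: [0.4248, -0.2612, 0.1111]
orientation: [0.001, 0.707, 0.707, -0.0]
wrist_force: [-1.1, 0.6, 4.6]
finger_gap: 0.0409
grip_force: 34.7
```

```bash
python3 -m handwheel '{"deltas":[[-1,0,0,-0.3,0],[-1,0,0,-0.7,0],[-1,0,0,-0.9,0],[-1,0,0,-0.9,0],[-1,0,0,-0.7,0],[-1,0,0,-0.4,0],[-1,0,0,0,0]]}'
python3 -m handwheel '{"deltas":[[-1,0.4,0.1,0,0],[-1,0.7,0.17,0,0],[-1,0.95,0.22,0,0],[-1,0.95,0.22,0,0],[-1,0.95,0.22,0,0],[-1,0.95,0.22,0,0],[-1,0.95,0.22,0,0],[-1,0.95,0.22,0,0],[-1,0.95,0.22,0,0],[-1,0.95,0.22,0,0],[-1,0.95,0.22,0,0],[-1,0.95,0.22,0,0],[-1,0.95,0.22,0,0],[-1,0.95,0.22,0,0],[-1,0.95,0.22,0,0],[-1,0.95,0.22,0,0],[-1,0.6,0.17,0,0],[-1,0,0,0,0],[-1,0,0,0,0]]}'
python3 - <<'E'
from h import *
f,d,P,r,o=cam('wrist'); save('w2',f)
a,b=masks(f); print('red');rects(P,a);print('blue');rects(P,b)
f,d,P,r,o=cam('top'); save('t2',f);a,b=masks(f); print('redtop');rects(P,a)
E
```

```text
clock: 4.78
tcp_pos: [0.4248, -0.261, 0.2678]
orientation: [0.002, 0.707, 0.707, 0.0]
wrist_force: [0.3, -0.0, -0.4]
finger_gap: 0.0405
grip_force: 35.6
clock: 7.15
tcp_pos: [0.5639, 0.3393, 0.2647]
orientation: [-0.0, 0.707, 0.707, -0.001]
wrist_force: [-0.4, -1.0, 0.5]
finger_gap: 0.0404
grip_force: 35.6
red
[405. 222.] 948 ztop 0.0889 circ 663.6 327.5 r15.1 rect [663.4 327.9] [28.9 28.4] 50.1
[276. 325.] 3604 ztop 0.2396 circ 560.9 340.8 r14.4 rect [560.2 341. ] [26.7 27.7] 7.3
[393. 379.] 296 ztop 0.0714 circ 674.0 149.6 r16.7 rect [680.1 150.5] [16.2 33.3] 7.9
blue
[370. 198.] 41 ztop 0.0464 circ 647.7 336.4 r11.0 rect [646.2 337.2] [22.1  3.5] 60.4
[283. 232.] 268 ztop 0.1966 circ 563.3 352.2 r18.1 rect [563.8 357.3] [10.2 36.2] 83.9
redtop
[377.  65.] 135 ztop 0.1739 circ 865.9 -286.6 r16.5 rect [ 865.1 -285.6] [32.8 26. ] 41.8
[201. 160.] 327 ztop 0.0724 circ 665.8 157.2 r27.3 rect [665.9 158.1] [54.1 49.9] 1.3
[133. 161.] 85 ztop 0.0907 circ 663.9 326.8 r13.3 rect [664.2 325.7] [25.7 21.2] 30.3
[105. 191.] 32 ztop 0.2411 circ 565.2 332.7 r9.2 rect [565.1 333.6] [18.3  8.6] 10.1
[276. 245.] 338 ztop 0.0690 circ 441.1 -31.0 r27.2 rect [441. -31.] [51. 51.] 43.3
```

View pics/w2.png

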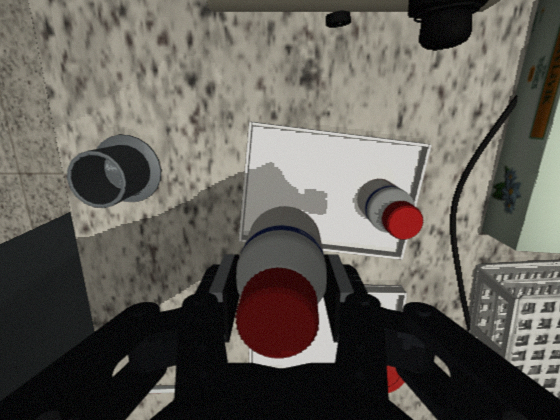

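The bottle hangs upright in the fingers at (278,325). The example's cap is at (405,222), and the position over the tray's free half is right. I lower it now.

```bash
python3 -m handwheel '{"deltas":[[-1,0,0,0.4,0],[-1,0,0,0.8,0],[-1,0,0,0.8,0],[-1,0,0,0.7,0],[-1,0,0,0.5,0],[-1,0,0,0.3,0],[-1,0,0,0.15,0],[-1,0,0,0,0],[-1,0,0,0.05,0],[-1,0,0,0,0]]}'
```

```text
clock: 8.5
tcp_pos: [0.5653, 0.3395, 0.1184]
orientation: [0.0, 0.707, 0.707, 0.0]
wrist_force: [-0.5, -0.1, -0.8]
finger_gap: 0.0408
grip_force: 35.6
```

```bash
python3 -m handwheel '{"deltas":[[-1,0,0,0.05,0],[-1,0,0,0.05,0],[-1,0,0,0,0],[-1,0,0,0.03,0],[-1,0,0,0,0]]}'
```

```text
clock: 9.12
tcp_pos: [0.5652, 0.3396, 0.1141]
orientation: [0.0, 0.707, 0.707, 0.001]
wrist_force: [-1.4, -0.4, 8.7]
finger_gap: 0.0408
grip_force: 36.3
```

```bash
python3 -m handwheel '{"deltas":[[0.4,0,0,0,0],[0.4,0,0,0,0],[0.4,0,0,0,0],[0.4,0,0,-0.3,0],[0.4,0,0,-0.8,0],[0.4,0,0,-1,0],[1,0,0,-1,0],[1,0,0,-1,0],[1,-0.9,-0.3,0,0],[1,-0.9,-0.3,0,0],[1,-0.9,-0.3,0,0],[1,-0.9,-0.3,0,0],[1,-0.9,-0.3,0,0],[1,-0.9,-0.3,0,0],[1,-0.9,-0.3,0,0],[1,-0.9,-0.3,0,0],[1,-0.9,-0.3,0,0],[1,-0.9,-0.3,0,0]]}'
python3 - <<'E'
from h import *
s=status.get_state();print(s['tcp_pos'])
f,d,P,r,o=cam('wrist'); save('w3',f)
a,b=masks(f); print('red');rects(P,a);print('blue');rects(P,b)
f,d,P,r,o=cam('top'); save('t3',f);a,b=masks(f); print('redtop');rects(P,a)
E
```

```text
clock: 11.38
tcp_pos: [0.4447, -0.0218, 0.2777]
orientation: [0.001, 0.707, 0.707, 0.0]
wrist_force: [0.5, -0.1, 0.2]
finger_gap: 0.0853
grip_force: 0.0
[ 0.44466101 -0.02179286  0.27767423]
red
[555.   2.] 51 ztop 0.0712 circ 652.8 133.0 r4.7 rect [652.9 133.7] [3.2 9.4] 77.3
[201. 100.] 33 ztop 0.0072 circ 362.0 64.9 r4.3 rect [361.9  65.4] [8.5 3.8] 0.5
[277. 208.] 2809 ztop 0.0683 circ 439.2 -31.7 r28.3 rect [439.5 -31.7] [55.6 55.8] 13.7
blue
[263.  21.] 103 ztop 0.0145 circ 427.0 135.3 r13.5 rect [427.  135.1] [ 1.3 27.1] 88.3
[461. 198.] 991 ztop 0.0702 circ 681.8 -34.8 r19.4 rect [681.6 -36. ] [ 3.7 38.8] 81.4
[438. 257.] 4625 ztop 0.0708 circ 610.7 -95.0 r47.3 rect [610.6 -94.6] [92.8 28. ] 81.7
[516. 287.] 6159 ztop 0.0907 circ 677.8 -104.8 r44.7 rect [ 674.9 -104. ] [85.1 36.1] 79.4
[350. 323.] 197 ztop 0.0475 circ 538.4 -178.1 r22.4 rect [ 538.1 -179.3] [ 5.1 44.7] 76.9
redtop
[377.  65.] 133 ztop 0.1741 circ 866.5 -288.0 r16.6 rect [ 865.5 -286.4] [31.7 25.2] 31.7
[201. 160.] 329 ztop 0.0725 circ 665.3 157.5 r27.0 rect [665.7 158. ] [49.8 53.2] 89.6
[133. 161.] 85 ztop 0.0903 circ 663.9 326.6 r13.4 rect [664.7 325.4] [25.2 23.4] 32.8
[128. 199.] 88 ztop 0.0907 circ 565.5 340.7 r12.9 rect [565.2 340.1] [23.8 23. ] 88.8
```

View pics/t3.png

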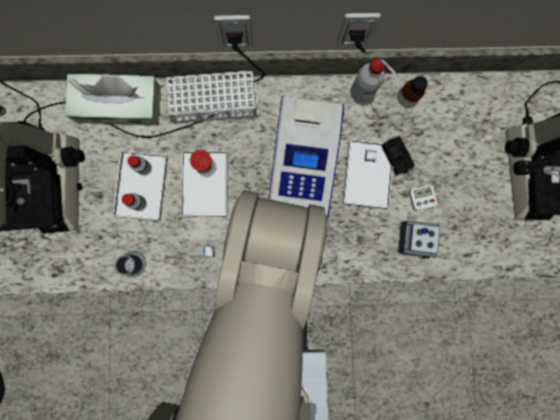

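The bottle stands in its tray at (128,199), with its top at the same height as the example. Next is the cup.

```bash
python3 -m handwheel '{"deltas":[[1,-0.24,-0.12,0,0],[1,0,0,0.8,0],[1,0,0,0.8,0],[1,0,0,0.8,0],[1,0,0,0.8,0],[1,0,0,0.6,0],[1,0,0,0.4,0],[1,0,0,0,0],[-1,0,0,0,0],[-1,0,0,0,0],[-1,0,0,0,0],[-1,0,0,0,0],[-1,0,0,0,0]]}' 25
```

```text
clock: 13.1
tcp_pos: [0.441, -0.0303, 0.1099]
orientation: [0.001, 0.707, 0.707, 0.001]
wrist_force: [-1.4, 1.0, 6.1]
finger_gap: 0.0544
grip_force: 26.1
```

```bash
python3 -m handwheel '{"deltas":[[-1,0,0,-0.3,0],[-1,0,0,-0.7,0],[-1,0,0,-0.8,0],[-1,0,0,-0.7,0],[-1,0,0,-0.3,0],[-1,0.35,0.2,0,0],[-1,0.7,0.45,0,0],[-1,0.9,0.6,0,0],[-1,0.9,0.6,0,0],[-1,0.9,0.6,0,0],[-1,0.7,0.45,0,0],[-1,0.3,0.2,0,0],[-1,0,0,0,0],[-1,0,0,0,0]]}'
python3 - <<'E'
from h import *
s=status.get_state();print(s['tcp_pos'])
f,d,P,r,o=cam('wrist'); save('w4',f)
a,b=masks(f); print('red');rects(P,a)
E
```

```text
clock: 14.85
tcp_pos: [0.5634, 0.1592, 0.2201]
orientation: [-0.0, 0.707, 0.707, -0.001]
wrist_force: [0.4, -0.5, 0.3]
finger_gap: 0.0541
grip_force: 26.7
[0.56341704 0.15916345 0.22009818]
red
[422. 219.] 4483 ztop 0.0712 circ 664.8 158.2 r29.0 rect [664.7 158.4] [55.8 56. ] 51.2
[281. 304.] 12169 ztop 0.1782 circ 562.0 158.0 r28.5 rect [561.7 158.1] [56.3 53.8] 89.8
```

View pics/w4.png

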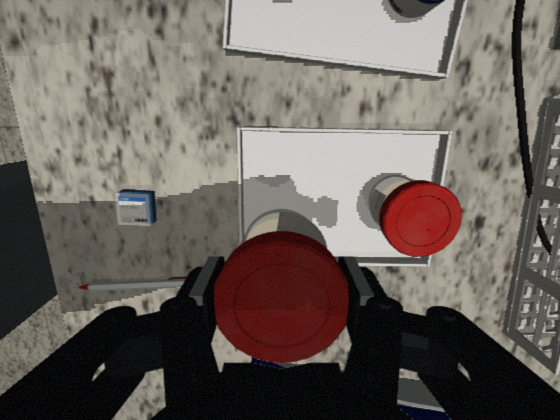

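The cup is held upright at (281,304) over its tray's free half. The example's lid is at (422,219).

```bash
python3 -m handwheel '{"deltas":[[-1,0,0,0.3,0],[-1,0,0,0.6,0],[-1,0,0,0.7,0],[-1,0,0,0.5,0],[-1,0,0,0.3,0],[-1,0,0,0.15,0],[-1,0,0,0.05,0],[-1,0,0,0.05,0],[-1,0,0,0,0]]}'
```

```text
clock: 16.02
tcp_pos: [0.5645, 0.1598, 0.1151]
orientation: [0.0, 0.707, 0.707, 0.0]
wrist_force: [0.1, 0.1, 0.7]
finger_gap: 0.054
grip_force: 26.7
```

```bash
python3 -m handwheel '{"deltas":[[-1,0,0,0.03,0],[-1,0,0,0.03,0],[-1,0,0,0,0]]}'
```

```text
clock: 16.4
tcp_pos: [0.5644, 0.1597, 0.1129]
orientation: [0.0, 0.707, 0.707, 0.0]
wrist_force: [-1.4, -0.7, 4.0]
finger_gap: 0.0544
grip_force: 27.0
```

```bash
python3 -m handwheel '{"deltas":[[0.65,0,0,0,0],[0.65,0,0,0,0],[0.65,0,0,0,0],[0.65,0,0,-0.3,0],[0.65,0,0,-0.7,0],[0.65,0,0,-1,0],[0.3,0,0,-1,0],[0.3,0,-0.85,0,0],[0.3,0,-0.85,0,0],[0.3,0,-0.85,0,0],[0.3,-0.2,-0.85,0,0],[0.3,0,0,0,0],[0.3,0,0,0,0]]}'
python3 - <<'E'
from h import *
s=status.get_state();print(s['tcp_pos'])
f,d,P,r,o=cam('wrist'); save('w5',f); Z=P[...,2]
a,b=masks(f); print('red');rects(P,a)
w=(abs(Z-.016)<.006)&(abs(P[...,0]-.428)<.03)&(abs(P[...,1]-.152)<.03); print('box');rects(P,w)
E
```

```text
clock: 18.02
tcp_pos: [0.429, 0.1518, 0.2332]
orientation: [0.001, 0.707, 0.707, 0.001]
wrist_force: [-0.1, -0.2, 0.2]
finger_gap: 0.0554
grip_force: 0.0
[0.42904569 0.15184995 0.23324455]
red
[456. 205.] 4105 ztop 0.0712 circ 562.2 157.9 r29.0 rect [562.1 158.4] [55.4 55.9] 57.8
[556. 213.] 249 ztop 0.0715 circ 643.1 152.5 r16.9 rect [639.8 151.8] [ 6.9 33.8] 12.9
[317. 265.] 47 ztop 0.0073 circ 465.1 76.8 r16.4 rect [465.   77.1] [32.8  1.8] 3.0
box
[280. 197.] 1052 ztop 0.0169 circ 426.7 150.6 r20.8 rect [427.  150.6] [30.8 30.5] 87.4
```

View pics/w5.png

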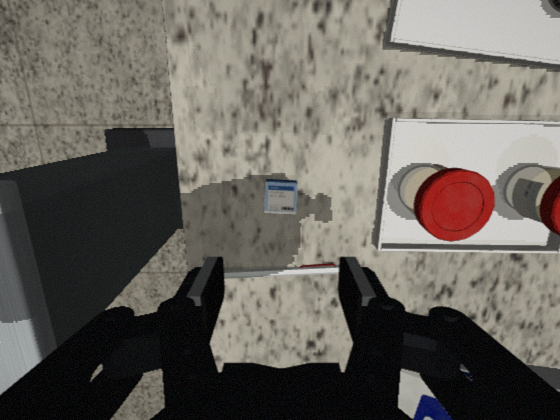

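The cup stands in its tray at (456,205), with its lid top at the example's height. The slip box is at (280,197), turned about 2.6°.

```bash
python3 -m handwheel '{"deltas":[[0.3,-0.03,-0.05,0.4,0.26],[0.3,0,0,0.8,0],[0.3,0,0,0.8,0],[0.3,0,0,0.8,0],[0.3,0,0,0.6,0],[0.3,0,0,0.35,0],[0.3,0,0,0.15,0],[0.3,0,0,0,0],[-1,0,0,0,0],[-1,0,0,0,0],[-1,0,0,0,0],[-1,0,0,0,0]]}' 20
```

```text
clock: 19.58
tcp_pos: [0.4269, 0.1506, 0.0771]
orientation: [0.001, 0.723, 0.691, 0.001]
wrist_force: [0.1, -0.2, 5.5]
finger_gap: 0.0298
grip_force: 20.6
```

```bash
python3 -m handwheel '{"deltas":[[-1,0,0,-0.3,0],[-1,0,0,-0.7,0],[-1,0,0,-0.9,0],[-1,0,0,-0.9,0],[-1,0,0,-0.7,0],[-1,0,0,-0.3,0],[-1,0,0,0,0]]}'
python3 -m handwheel '{"deltas":[[-1,-0.4,0.15,0,0],[-1,-0.7,0.25,0,0],[-1,-0.9,0.33,0,0],[-1,-0.9,0.33,0,0],[-1,-0.9,0.33,0,0],[-1,-0.9,0.33,0,0],[-1,-0.9,0.33,0,0],[-1,-0.9,0.33,0,0],[-1,-0.9,0.33,0,0],[-1,-0.9,0.33,0,0],[-1,-0.9,0.3,0,0],[-1,-0.9,0.3,0,0],[-1,-0.7,0.25,0,0],[-1,0,0,0,0.58],[-1,0,0,0,0]]}'
python3 - <<'E'
from h import *
s=status.get_state();print(s['tcp_pos'])
f,d,P,r,o=cam('wrist'); save('w6',f); Z=P[...,2];h=cv2.cvtColor(f,cv2.COLOR_RGB2HSV)
w=(abs(Z-.019)<.005)&(h[...,1]>40)&(P[...,0]>.6)&(P[...,1]<-.25); print('ex');rects(P,w)
w=(abs(Z-.003)<.006)&(h[...,1]<30)&(h[...,2]>170); print('tray');rects(P,w,2000)
w=(Z>.1)&(Z<.22)&(abs(P[...,0]-s['tcp_pos'][0])<.012)&(abs(P[...,1]-s['tcp_pos'][1])<.03);print('held');rects(P,w)
E
```

```text
clock: 20.45
tcp_pos: [0.4264, 0.1506, 0.2288]
orientation: [0.0, 0.723, 0.691, 0.001]
wrist_force: [-0.3, -0.1, -1.4]
finger_gap: 0.0299
grip_force: 19.9
clock: 22.32
tcp_pos: [0.5614, -0.2881, 0.226]
orientation: [-0.002, 0.757, 0.654, -0.0]
wrist_force: [-0.6, 0.7, -0.6]
finger_gap: 0.0301
grip_force: 19.9
[ 0.56137897 -0.28807089  0.22604854]
ex
[413. 193.] 392 ztop 0.0198 circ 677.5 -302.7 r19.4 rect [ 678.  -302.7] [28.  28.5] 82.3
[404. 250.] 435 ztop 0.0231 circ 665.0 -354.7 r44.7 rect [ 664.7 -354.1] [89.4  2.2] 24.2
tray
[360. 181.] 16008 ztop 0.0040 circ 630.4 -280.8 r95.9 rect [ 628.  -297.7] [118.7 174. ] 81.8
held
[285. 274.] 3721 ztop 0.1656 circ 560.9 -287.5 r20.4 rect [ 561.4 -287.8] [34.4 24. ] 90.0
```

View pics/w6.png

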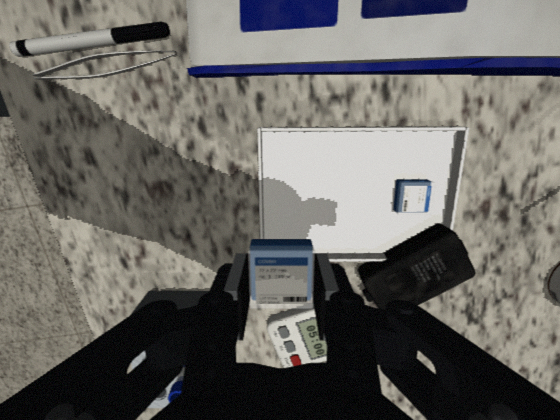

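The slip box is held level at (285,274). The tray centre is at (628,-298) mm with the example at (413,193) px, so I shift 40 mm towards it and lower.

```bash
python3 -m handwheel '{"deltas":[[-1,0,0.5,0,0],[-1,0,0.5,0,0],[-1,0,0,0.4,0],[-1,0,0,0.7,0],[-1,0,0,0.8,0],[-1,0,0,0.7,0],[-1,0,0,0.5,0],[-1,0,0,0.25,0],[-1,0,0,0.1,0],[-1,0,0,0.05,0],[-1,0,0,0,0]]}'
```

```text
clock: 23.75
tcp_pos: [0.602, -0.2941, 0.089]
orientation: [0.001, 0.757, 0.654, 0.0]
wrist_force: [1.0, -0.5, 0.1]
finger_gap: 0.0299
grip_force: 20.0
```

```bash
python3 -m handwheel '{"deltas":[[-1,0,0,0.1,0],[-1,0,0,0.05,0],[-1,0,0,0.04,0],[-1,0,0,0.04,0],[-1,0,0,0,0]]}'
```

```text
clock: 24.38
tcp_pos: [0.6016, -0.2939, 0.0802]
orientation: [0.0, 0.757, 0.654, -0.0]
wrist_force: [-2.3, 1.8, 5.4]
finger_gap: 0.03
grip_force: 20.7
```

```bash
python3 -m handwheel '{"deltas":[[0.12,0,0,0,0],[0.12,0,0,0,0],[0.12,0,0,0,0],[0.12,0,0,-0.3,0],[0.12,0,0,-0.8,0],[0.12,0,0,-1,0],[0.12,0,0,-1,0],[0.12,0,0,-1,0],[0.12,0,0,-0.9,-0.84],[0.12,-0.7,-0.87,0,0],[0.12,-0.7,-0.87,0,0],[0.12,-0.7,-0.87,0,0],[0.12,-0.69,-0.86,0,0],[0.12,0,0,0,0],[0.12,0,0,0,0]]}'
python3 - <<'E'
from h import *
s=status.get_state();print(s['tcp_pos'])
f,d,P,r,o=cam('wrist'); save('w7',f); Z=P[...,2]
a,b=masks(f); print('blue');rects(P,b)
k=np.linalg.norm(P[...,:2]-[.463,-.4055],axis=-1)<.025
w=k&(Z>.085)&(Z<.115);rects(P,w)
w=(abs(Z-.075)<.006)&(abs(P[...,0]-.445)<.06)&(abs(P[...,1]+.415)<.06);rects(P,w,200)
E
```

```text
clock: 26.25
tcp_pos: [0.4631, -0.4055, 0.2798]
orientation: [0.001, 0.707, 0.707, 0.0]
wrist_force: [0.8, 0.3, 0.9]
finger_gap: 0.048
grip_force: 0.0
[ 0.46307698 -0.40551827  0.27983641]
blue
[409.  75.] 159 ztop 0.0182 circ 596.7 -294.5 r18.6 rect [ 588.9 -299.5] [18.4 37.2] 32.4
[427.  61.] 120 ztop 0.0201 circ 600.9 -283.5 r11.8 rect [ 600.8 -283.8] [ 4.3 23.5] 82.1
[487.  85.] 260 ztop 0.0180 circ 675.0 -304.8 r18.2 rect [ 667.5 -309. ] [17.9 36.5] 29.5
[515.  86.] 86 ztop 0.0200 circ 689.4 -305.4 r11.7 rect [ 689.5 -305.4] [23.3  4.9] 80.6
[283. 210.] 359 ztop 0.1091 circ 463.2 -406.2 r8.1 rect [ 463.5 -406.2] [15.2 15.9] 0.5
[474. 359.] 39 ztop 0.2831 circ 512.5 -393.5 r3.4 rect [ 512.5 -393.9] [2.3 6.6] 88.7
[ 78. 382.] 30 ztop 0.2880 circ 410.9 -395.3 r2.1 rect [ 411.  -395.3] [1.6 3.9] 18.1
[283. 209.] 396 ztop 0.1090 circ 463.2 -406.2 r8.1 rect [ 463.5 -406.2] [15.2 15.9] 0.5
[260. 210.] 4068 ztop 0.0760 circ 444.1 -417.6 r46.2 rect [ 443.9 -417.6] [66.5 66.1] 81.0
```

View pics/w7.png

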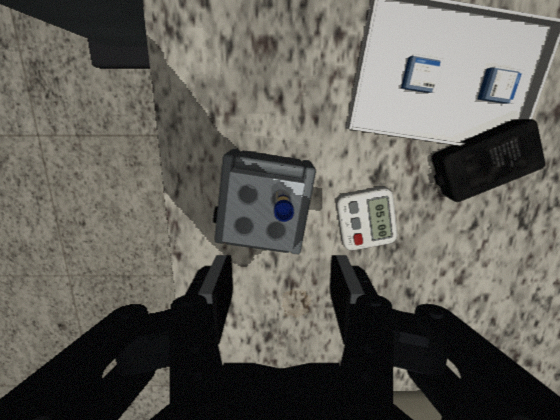

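The slip box lies flat beside its example, at (420,75) and (500,85). The tube cap is right under the tool at (283,210).

```bash
python3 -m handwheel '{"deltas":[[0.12,-0.01,0,0.5,0],[0.12,0,0,0.8,0],[0.12,0,0,0.8,0],[0.12,0,0,0.6,0],[0.12,0,0,0.35,0],[0.12,0,0,0.12,0],[0.12,0,0,0,0],[-1,0,0,0,0],[-1,0,0,0,0],[-1,0,0,0,0],[-1,0,0,0,0],[-1,0,0,0,0]]}' 20
```

```text
clock: 27.8
tcp_pos: [0.4631, -0.4063, 0.1529]
orientation: [0.001, 0.707, 0.707, -0.0]
wrist_force: [0.0, 0.0, 4.0]
finger_gap: 0.015
grip_force: 19.6
```

```bash
python3 -m handwheel '{"deltas":[[-1,0,0,-0.1,0],[-1,0,0,-0.2,0],[-1,0,0,-0.3,0],[-1,0,0,-0.4,0],[-1,0,0,-0.5,0],[-1,0,0,-0.6,0],[-1,0,0,-0.7,0],[-1,0,0,-0.7,0],[-1,0,0,-0.5,0],[-1,0,0,-0.2,0],[-1,0,0,0,0]]}'
python3 - <<'E'
from h import *
f,d,P,r,o=cam('wrist'); save('w8',f)
a,b=masks(f); rects(P,b,200)
E
```

```text
clock: 29.18
tcp_pos: [0.463, -0.406, 0.3211]
orientation: [0.001, 0.707, 0.707, -0.0]
wrist_force: [-0.6, 0.8, -0.9]
finger_gap: 0.0151
grip_force: 19.5
[281. 294.] 1423 ztop 0.2769 circ 461.5 -404.8 r10.2 rect [ 461.2 -405.7] [15.1 16.7] 0.1
```

View pics/w8.png

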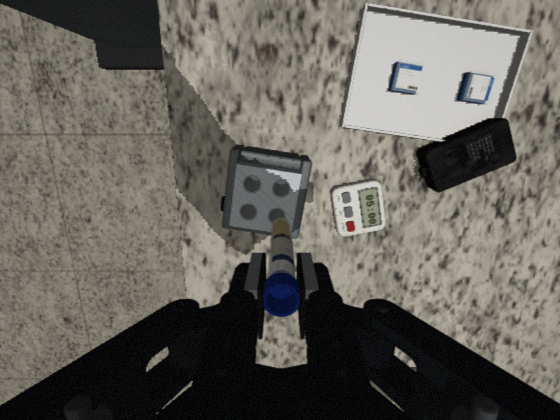

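The tube is clear of the block and hangs straight at (281,294). I carry it towards the pot.

```bash
python3 -m handwheel '{"deltas":[[-1,0.4,-0.04,0,0],[-1,0.7,-0.08,0,0],[-1,0.95,-0.09,0,0],[-1,0.95,-0.09,0,0],[-1,0.95,-0.09,0,0],[-1,0.95,-0.09,0,0],[-1,0.95,-0.09,0,0],[-1,0.95,-0.09,0,0],[-1,0.95,-0.09,0,0],[-1,0.95,-0.09,0,0],[-1,0.95,-0.09,0,0],[-1,0.95,-0.09,0,0],[-1,0.95,-0.09,0,0],[-1,0.95,-0.09,0,0],[-1,0.95,-0.09,0,0],[-1,0.95,-0.09,0,0],[-1,0.8,-0.08,0,0],[-1,0.5,-0.05,0,0],[-1,0,0,0,0],[-1,0,0,0,0]]}'
python3 - <<'E'
from h import *
s=status.get_state();print(s['tcp_pos'])
f,d,P,r,o=cam('wrist'); save('w9',f); Z=P[...,2]
a,b=masks(f); rects(P,b,200)
w=(abs(Z-.058)<.006)&(abs(P[...,0]-.4)<.05)&(abs(P[...,1]-.358)<.05);rects(P,w,60)
k=(Z>.15)&(Z<.29)&(np.linalg.norm(P[...,:2]-s['tcp_pos'][:2],axis=-1)<.03)&(abs(P[...,0]-s['tcp_pos'][0])<.007)
for z in np.arange(.16,.28,.02):
    p=P[k&(abs(Z-z)<.01)]; 
    if len(p): print(round(z,2),len(p),p.mean(0).round(4))
E
```

```text
clock: 31.72
tcp_pos: [0.4016, 0.2218, 0.3198]
orientation: [-0.0, 0.707, 0.707, -0.001]
wrist_force: [0.1, 0.4, -0.7]
finger_gap: 0.0151
grip_force: 19.5
[0.40158387 0.22178858 0.31976854]
[281. 294.] 1430 ztop 0.2756 circ 399.4 224.6 r11.6 rect [399.4 223.5] [19.  16.1] 88.8
[547. 390.] 349 ztop 0.0780 circ 741.5 -43.1 r9.9 rect [741.3 -43.8] [ 2.4 19.7] 77.6
[280.  43.] 871 ztop 0.0608 circ 398.6 357.1 r25.9 rect [398.4 357. ] [50.6 51. ] 46.1
0.18 27 [0.3996 0.2286 0.1879]
0.2 180 [0.3999 0.2284 0.2004]
0.22 250 [0.4002 0.2283 0.2208]
0.24 366 [0.4004 0.228  0.2409]
0.26 922 [0.401  0.2245 0.2626]
0.28 1037 [0.4032 0.2231 0.2762]
```

View pics/w9.png

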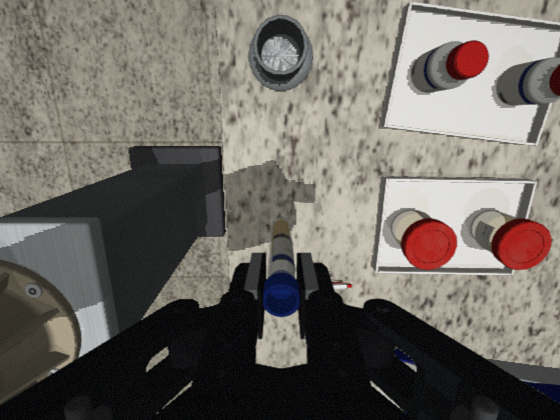

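The tube hangs vertical at (281,294) and the pot rim is centred at (398.6, 357.3) mm, at pixel (280,43). I move over the pot and lower.

```bash
python3 -m handwheel '{"deltas":[[-1,0.4,-0.02,0,0],[-1,0.8,-0.02,0,0],[-1,0.9,-0.02,0,0],[-1,0.8,0,0,0],[-1,0.49,0,0,0],[-1,0,0,0,0],[-1,0,0,0,0],[-1,0,0,0.3,0],[-1,0,0,0.5,0],[-1,0,0,0.5,0],[-1,0,0,0.4,0],[-1,0,0,0.3,0],[-1,0,0,0,0]]}'
```

```text
clock: 33.4
tcp_pos: [0.3996, 0.3572, 0.2393]
orientation: [-0.0, 0.707, 0.707, -0.001]
wrist_force: [0.5, 0.3, -0.4]
finger_gap: 0.0146
grip_force: 19.5
```

```bash
python3 -m handwheel '{"deltas":[[-1,0,0,0.3,0],[-1,0,0,0.5,0],[-1,0,0,0.5,0],[-1,0,0,0.4,0],[-1,0,0,0.3,0],[-1,0,0,0.2,0],[-1,0,0,0.1,0],[-1,0,0,0,0]]}'
```

```text
clock: 34.4
tcp_pos: [0.4001, 0.3577, 0.1483]
orientation: [0.0, 0.707, 0.707, 0.0]
wrist_force: [-0.1, 0.1, -0.2]
finger_gap: 0.0153
grip_force: 19.5
```

```bash
python3 -m handwheel '{"deltas":[[-1,0,0,0.05,0],[-1,0,0,0.05,0],[-1,0,0,0.03,0],[-1,0,0,0,0]]}'
```

```text
clock: 34.9
tcp_pos: [0.4001, 0.3577, 0.1432]
orientation: [0.0, 0.707, 0.707, 0.0]
wrist_force: [0.6, -1.3, 1.3]
finger_gap: 0.0148
grip_force: 19.6
```

```bash
python3 -m handwheel '{"deltas":[[-0.5,0,0,0,0],[-0.3,0,0,0,0],[-0.1,0,0,0,0],[-0.1,0,0,0,0],[-0.1,0,0,-0.2,0],[-0.1,0,0,-0.5,0],[-0.1,0,0,-0.8,0],[-0.1,0,0,-1,0],[-0.1,0,0,-1,0],[-0.1,-0.9,0,0,0],[-0.1,-0.9,0,0,0],[-0.1,-0.9,0,0,0],[-0.1,-0.9,0,0,0],[-0.1,0,0,0,0],[-0.1,0,0,0,0],[-0.1,0,0,0,0]]}'
python3 - <<'E'
from h import *
f,d,P,r,o=cam('wrist'); save('w10',f)
a,b=masks(f); rects(P,b,60);rects(P,a,60)
E
```

```text
clock: 36.9
tcp_pos: [0.4001, 0.2144, 0.2832]
orientation: [0.0, 0.707, 0.708, 0.0]
wrist_force: [-0.7, -0.5, -0.0]
finger_gap: 0.0386
grip_force: 0.0
[448.  59.] 128 ztop 0.0463 circ 552.7 338.4 r17.7 rect [548.1 337.5] [ 9.8 35.4] 11.3
[295.  50.] 453 ztop 0.0953 circ 409.2 334.0 r8.7 rect [409.1 334. ] [15.8 16.6] 2.7
[554.  74.] 186 ztop 0.0462 circ 649.5 324.3 r15.9 rect [645.5 323.6] [ 8.2 31.7] 11.0
[424. 414.] 173 ztop 0.2784 circ 442.5 202.8 r2.0 rect [442.5 202.8] [1.8 3.6] 6.2
[501.  40.] 1319 ztop 0.0888 circ 564.6 341.4 r15.2 rect [564.3 341.3] [28.7 28.9] 29.1
[449. 253.] 2454 ztop 0.0712 circ 562.0 158.9 r28.9 rect [561.6 158.9] [55.7 56.2] 36.8
[544. 255.] 1521 ztop 0.0712 circ 663.7 158.3 r28.6 rect [652.8 155.7] [34.9 56.9] 14.2
```

View pics/w10.png

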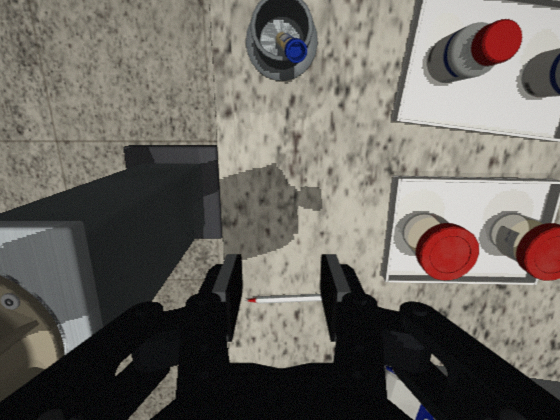

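The tube stands in the pot at (295,50), leaning on the rim with its cap top at z = 0.095 m, which puts the lean well under 35°. The bottle and cup stand upright in their trays and the gripper is clear of everything.

```bash
python3 -c "
from workcell import hand_in
print(hand_in())"
```

```text
the job is handed in; nothing more can be done
None
```

The cup, bottle and slip box each stand in the tray of their own kind and the tube is in the pot, leaning on its rim; the job was handed in at about 37 s, and no verdict was returned.

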